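Finish a layer of tapered soap bars and start the next crosswise

TASK

The bottom layer of the soap stack on the wooden curing board lacks its middle bar: take the tapered bar that lies upside down on the counter (wide face up) and lower it into the gap between the two bars on the board, parallel to them and with its ends level with theirs, so that the layer is flat on top. Then lay the other tapered bar from the counter (wide face down) flat on the middle of that layer, crosswise to the three bars below. Keep both bars the way up they lie now, and do not shove the two bars on the board out of place.

Things in the scene. Friction and masses are not known exactly. Their poses are not given: they have to be found in the camera images.
- bar_flipped_mid (a point): Tapered cream soap bar upside down on the counter: 64 mm long, 28 high, 44 mm wide face up, 30 mm face down, long sides undercut, ends upright and flat; 0.08 kg. From above a plain 64 x 44 mm rectangle. Take it by its two ends (64 mm apart): the gap has no room for fingers at its sides. Point: bar centre, 14 mm above its underside; x along its length, z up.
- bar_upright_mid (a point): The same kind of bar on the counter the other way up: 44 mm face down, 30 mm face with a moulded oval up, sloping long sides in view; 64 mm long, 28 high. Take it by its ends. Not the smaller straight-sided bar (56 x 26 x 20 mm, no oval) nor the round soap. Point: bar centre, 14 mm above its underside; x along its length, z up.
- row_left_mid (a point): The same kind of bar, loose on the wooden curing board (170 x 190 mm, its top 14 mm above the counter), 44 mm face down, at one side of the gap. Middle bar in the gap: centre 28 mm above the counter; bar on top of the layer: centre 56 mm above it. Point: bar centre, 14 mm above its underside; x along its length, z up.
- row_right_mid (a point): Its twin at the other side of the gap, same way up, parallel, ends level, centres 82 mm apart. The gap is 38 mm wide at the board, 52 mm at the top: the upside-down bar fits midway with 4 mm to spare on each side. Point: bar centre, 14 mm above its underside; x along its length, z up.
Not all that is in view belongs to the job. Leave any black or purple look-alike of the part that bears bar_upright_mid alone.

How it is judged:
By the outcome, as a careful person would: the job done as asked, in the order asked, and still so for the second after the job is handed in, with the robot touching nothing.
It also fails if it takes over 48 s, if anything falls off the work surface, if the arm or the gripper's body presses on something with over 40 N, if the wrist force passes 120 N, or if a joint passes its speed limit or range.

ROBOT

A 7-joint arm with a two-finger parallel gripper is mounted at the origin on the work surface. World frame = base frame: x ahead of the robot, y to its left, z up, the work surface at z = 0. Lengths are in mm, angles in rad, forces in N, time in s.
With the tool pointing down it reaches from about 400 to 900 mm from the base axis. Payload 5.5 kg.
Tool frame: the origin (TCP) lies at the centre of the arm's flange, where the gripper is bolted on; the fingertips stand 178 mm ahead of it and the grasp point (between the pads) lies 159 mm ahead of it; z points along the fingers, y is the direction in which the jaws open and shut (so a half turn about z gives the same grasp; the last joint's range is limited). The gripper opens to 92 mm and grips with 3 to 60 N. Pads are 19 mm wide; open, the fingers measure 130 mm over their backs; the gripper's body (75 mm by 190 mm) begins 47 mm behind the grasp point.
Start: joints at [1.514, 0.501, -0.427, 1.55, 0.221, 1.138, -0.21], TCP at [204.371, -617.032, 404.729] pointing down, gripper open.
Joint ranges: [-2.88, 2.88], [-0.31, 2.03], [-1.54, 1.56], [0.2, 2.42], [-1.41, 4.55], [0.19, 2.02], [-2.57, 2.57]. Speed limits (rad/s): [2.57, 2.57, 3.14, 3.14, 3.14, 3.14, 3.14].

INTERFACE

Orientations are given as a rotation vector (axis times angle).
In Python, from station import arm gives the robot as it stands. The module is installed in compiled form; this text tells all that it offers.
- The arm moves only by the tool carry_out, never from a script. Its argument "commands" is a list that holds one entry, the list of rows, each a list of 7 numbers: the turn, a rotation vector about the tool's x, y, z normalised to -1 to 1, where 1 is 0.1 rad, then the shift along the tool's x, y, z normalised to -1 to 1, where 1 is 0.075 m, then the opening, from -1 (shut) to 1 (fully open). A call has 1 to 12 rows; each row shifts and turns the commanded pose from where the row before left it, along the tool's axes as they then stand; what a row does not reach is not made up. A row lasts 1/12 s, in which the tool goes at most 41.7 mm and 7.16 degrees, less where a joint would pass 70% of its speed; a pose out of reach is approached as far as the arm can. A call with a number of a shift or a turn outside -1 to 1 is refused whole. A call with a gripper value outside its range is refused whole. The fingers move at their own pace and stop on an object; "squeeze" is the grip in N (left out, the last holds). Time passes only in rows, so rows that do not move let the fingers close. It gives the time, the measured TCP pose, the force and the opening at its end, in the units of the state.
- arm.get_obs(): the state, without advancing time (a new reading comes with each control period).
- arm.get_image(name): name is "side" or "top"; returns a dict with "image" (420x560x3 uint8, red, green, blue), "fx", "fy", "cx", "cy" (pixels), "extrinsics" (4x4, takes a point from camera to world coordinates). Camera axes: x right, y down, z forward; pixel columns grow to the right and rows downward; lengths in mm; the calibration is good to about 2 mm. A picture is of the moment at which its call begins. There is no depth.
- arm.job_done(): hands the job in, once; it reports no verdict.
The state is a dict: "time_s": time; "qpos": joint angles; "qvel": joint speeds; "tau": joint torques, N m; "tcp_pos": TCP position; "tcp_rot": TCP orientation; "force": force on the tool from outside, world axes, zero at the start; "ft_torque": the same for the moment, N m; "finger_gap": finger opening in mm.
Only numpy, scipy, OpenCV 4.12 (cv2) and the standard library are available. Lean on these libraries where they do the work, as an engineer would, in place of code of your own. Each camera call takes 0.05 s, during which the arm holds its last target.

## Working session

There is one attempt and no reset: what is moved stays moved. The work goes in short steps, Python scripts to look and compute and a tool call to move; the robot and the scene stay as the last step left them, time stands still between calls to the robot, and variables do not carry over. Pictures are saved under pics/ and viewed, and the job is handed in when it is done.

Besides the shell and the picture viewer there is one more tool, called after "Emit:" in YAML: its name, and indented under it one key for each argument. carry_out: Moves the arm, as the interface text tells. Scaled input: -1 to 1 covers 0.075 m each way for a shift and 0.1 rad each way for a turn. Its arguments: {"type":"object","properties":{"commands":{"type":"array"},"squeeze":{"type":"number"}},"required":["commands"]}

```bash
mkdir -p pics
python3 - <<'E'
from station import arm
import cv2,numpy as np
o=arm.get_obs();print({k:np.round(v,3).tolist() for k,v in o.items()})
for n in("top","side"):
    d=arm.get_image(n);cv2.imwrite(f"pics/{n}0.png",d["image"][:,:,::-1]);print(n,d["fx"],d["fy"],d["cx"],d["cy"],np.round(d["extrinsics"],3).tolist())
E
```

```text
{'time_s': 0.0, 'qpos': [1.514, 0.502, -0.427, 1.551, 0.221, 1.138, -0.21], 'qvel': [-0.001, -0.001, 0.001, -0.0, 0.0, -0.001, 0.0], 'tau': [0.0, -56.659, -5.816, -27.911, -0.068, 0.031, 0.0], 'tcp_pos': [204.169, -616.724, 403.689], 'tcp_rot': [-3.1, -0.5, 0.0], 'force': [-0.843, 0.085, -0.158], 'ft_torque': [0.015, 0.003, -0.019], 'finger_gap': 91.577}
top 402.65559813925057 402.65559813925057 277.19640374655177 214.92693158446818 [[0.011, -0.999, 0.046, 472.705], [-1.0, -0.012, -0.018, -11.852], [0.019, -0.046, -0.999, 1009.314], [0.0, 0.0, 0.0, 1.0]]
side 391.95386486776437 391.95386486776437 277.08716339067377 211.40208054534256 [[0.959, -0.146, 0.243, 300.571], [-0.282, -0.564, 0.776, -711.293], [0.024, -0.812, -0.582, 551.178], [0.0, 0.0, 0.0, 1.0]]
```

View pics/top0.png

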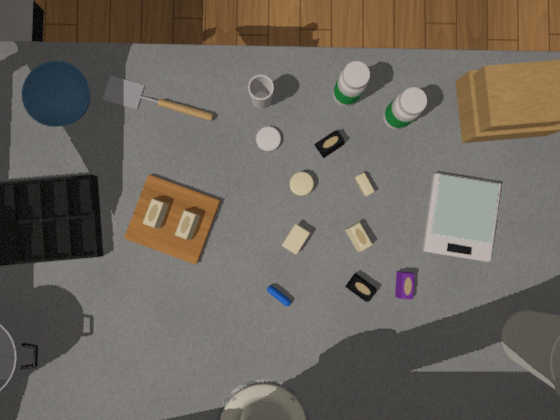

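View pics/side0.png

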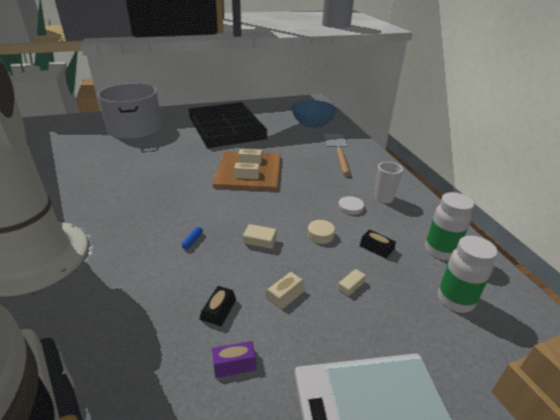

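Run:
```python
from station import arm
import cv2,numpy as np
d=cv2.imread("pics/top0.png")
a=cv2.resize(d[160:300,110:250],None,fx=5.6,fy=5.6,interpolation=cv2.INTER_CUBIC)[:600]
cv2.imwrite("pics/z1.png",cv2.resize(d[170:275,115:255],None,fx=5.7,fy=5.7,interpolation=cv2.INTER_CUBIC))
cv2.imwrite("pics/z2.png",cv2.resize(d[170:270,270:400],None,fx=6,fy=6,interpolation=cv2.INTER_CUBIC))
s=cv2.imread("pics/side0.png")
cv2.imwrite("pics/z3.png",cv2.resize(s[140:320,200:380],None,fx=3.3,fy=3.3,interpolation=cv2.INTER_CUBIC))
```

```text
(no output)
```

View pics/z1.png

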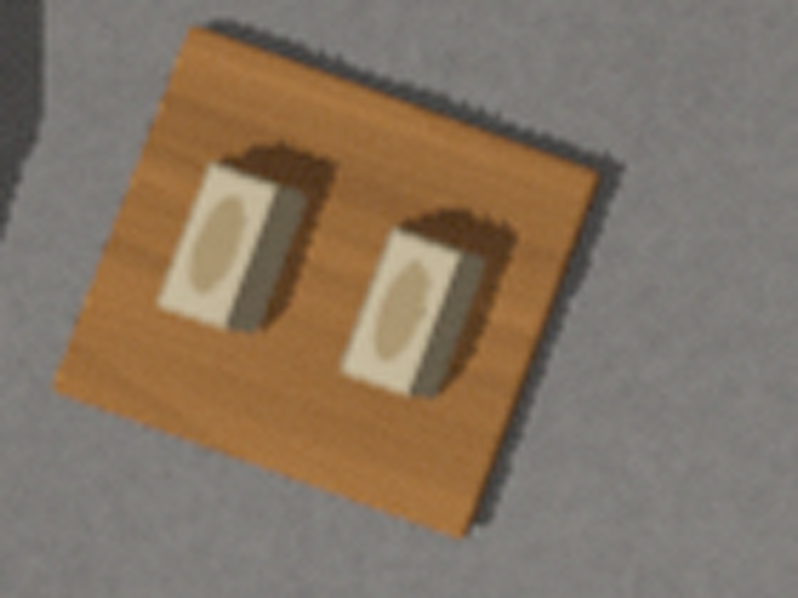

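View pics/z2.png

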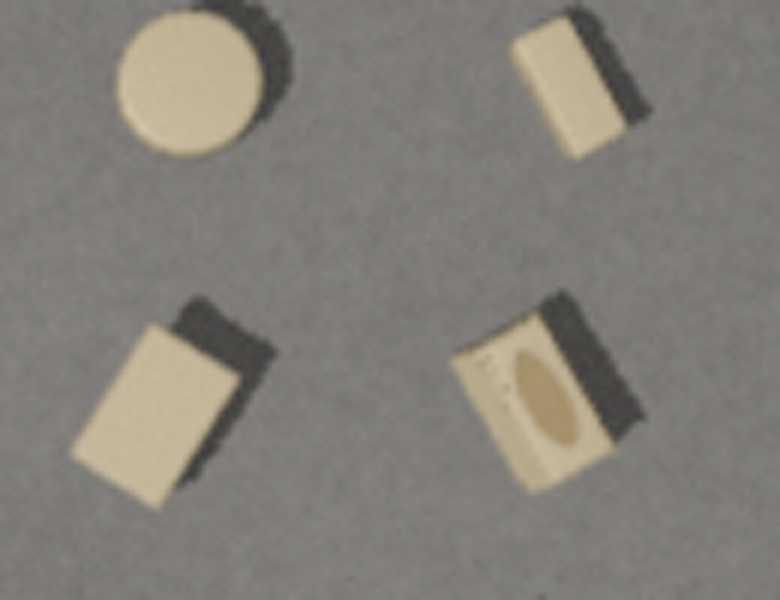

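View pics/z3.png

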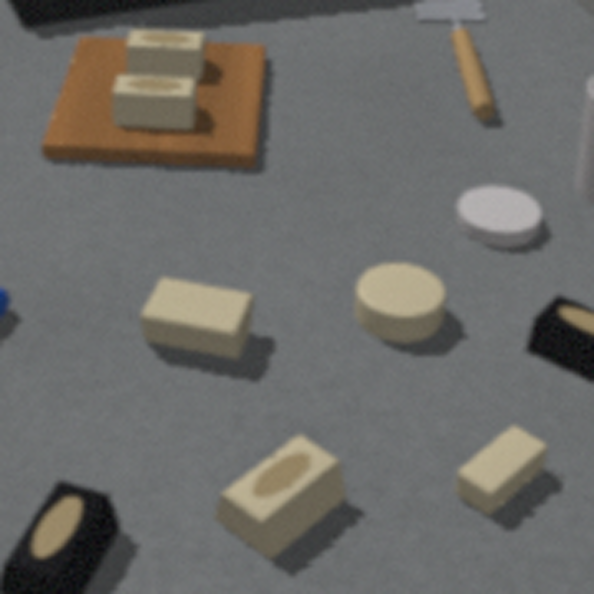

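```bash
cat > h.py <<'E'
from station import arm
import cv2,numpy as np
def ray(d,u,v,z):
    E=np.array(d["extrinsics"]);p=np.array([(u-d["cx"])/d["fx"],(v-d["cy"])/d["fy"],1.])
    w=E[:3,:3]@p;o=E[:3,3];return o+w*(z-o[2])/w[2]
def proj(d,P):
    E=np.array(d["extrinsics"]);c=E[:3,:3].T@(np.array(P,float)-E[:3,3])
    return np.array([d["fx"]*c[0]/c[2]+d["cx"],d["fy"]*c[1]/c[2]+d["cy"]])
S=8
def crop(d,c,r):
    u,v=c;im=d["image"][v-r:v+r,u-r:u+r,::-1]
    return cv2.resize(np.ascontiguousarray(im),None,fx=S,fy=S,interpolation=cv2.INTER_CUBIC),(u-r,v-r)
def topx(p,o): # upscaled px ->orig px
    p=np.asarray(p,float);return (p+.5)/S-.5+np.array(o)
def big(m,c=None):
    cs,_=cv2.findContours(m.astype(np.uint8),cv2.RETR_EXTERNAL,cv2.CHAIN_APPROX_NONE)
    return max(cs,key=cv2.contourArea)
E
python3 - <<'E'
from h import *
d=arm.get_image("top");e=arm.get_image("side")
for n,dd,c in [("flip",d,(296,239)),("up",d,(359,237)),("rowA",d,(155,213)),("rowB",d,(187,225)),("up_s",e,(285,290)),("fl_s",e,(260,237))]:
    im,o=crop(dd,c,22)
    for q in [(c[0],c[1]),(c[0]-5,c[1]+2),(c[0]+5,c[1]),(c[0]+15,c[1]-15)]:
        x=dd["image"][q[1],q[0]];print(n,q,x.tolist(),cv2.cvtColor(np.array([[x]],np.uint8),cv2.COLOR_RGB2HSV)[0,0].tolist())
E
```

```text
flip (296, 239) [197, 185, 157] [21, 52, 197]
flip (291, 241) [197, 185, 155] [21, 54, 197]
flip (301, 239) [196, 183, 154] [21, 55, 196]
flip (311, 224) [125, 123, 118] [21, 14, 125]
up (359, 237) [165, 145, 108] [19, 88, 165]
up (354, 239) [182, 169, 138] [21, 62, 182]
up (364, 237) [167, 147, 111] [19, 86, 167]
up (374, 222) [126, 124, 121] [18, 10, 126]
rowA (155, 213) [167, 147, 112] [19, 84, 167]
rowA (150, 215) [166, 146, 109] [19, 88, 166]
rowA (160, 213) [103, 94, 75] [20, 69, 103]
rowA (170, 198) [84, 56, 29] [15, 167, 84]
rowB (187, 225) [168, 149, 114] [19, 82, 168]
rowB (182, 227) [168, 148, 110] [20, 88, 168]
rowB (192, 225) [102, 92, 72] [20, 75, 102]
rowB (202, 210) [88, 59, 31] [15, 165, 88]
up_s (285, 290) [182, 171, 145] [21, 52, 182]
up_s (280, 292) [181, 171, 143] [22, 54, 181]
up_s (290, 290) [109, 103, 87] [22, 51, 109]
up_s (300, 275) [110, 112, 114] [105, 9, 114]
fl_s (260, 237) [180, 170, 141] [22, 55, 180]
fl_s (255, 239) [107, 101, 86] [21, 50, 107]
fl_s (265, 237) [182, 171, 143] [22, 55, 182]
fl_s (275, 222) [112, 112, 113] [120, 2, 113]
```

Run:
```python
from h import *
d=arm.get_image("top")
def meas(n,c,zt,oval,r=20):
    im,o=crop(d,c,r);h=cv2.cvtColor(im,cv2.COLOR_BGR2HSV).astype(int)
    b=im[:,:,0].astype(int)
    m=((h[...,2]>150)&(h[...,1]<120)) if "row" in n else ((h[...,2]>148)&(h[...,1]>32))
    k=big(m);rc=cv2.minAreaRect(k);box=cv2.boxPoints(rc)
    W=np.array([ray(d,*topx(p,o),zt)[:2] for p in box])
    e1=W[1]-W[0];e2=W[2]-W[1]
    L=e1 if np.linalg.norm(e1)>np.linalg.norm(e2) else e2
    M=cv2.moments(k);cc=ray(d,*topx((M["m10"]/M["m00"],M["m01"]/M["m00"]),o),zt)
    print(n,"rectc",W.mean(0).round(1),"cen",cc[:2].round(1),"L",np.linalg.norm(e1).round(1),np.linalg.norm(e2).round(1),"ang",np.degrees(np.arctan2(L[1],L[0])).round(1))
    if oval:
        fm=np.zeros(m.shape,np.uint8);cv2.drawContours(fm,[k],-1,1,-1)
        mo=(h[...,1]>73)&(h[...,2]>140)&(cv2.erode(fm,np.ones((25,25)))>0)
        k=big(mo);(x,y),ax,a=cv2.fitEllipse(k)
        M=cv2.moments(k);P=topx((M["m10"]/M["m00"],M["m01"]/M["m00"]),o)
        aa=np.radians(a+90);p1=ray(d,*topx((x,y),o),zt);p2=ray(d,*topx((x+50*np.cos(aa),y+50*np.sin(aa)),o),zt)
        print("   oval",ray(d,*P,zt)[:2].round(1),"ang",np.degrees(np.arctan2(*(p2-p1)[1::-1])).round(1),np.array(ax)/8)
        im[mo]=(0,0,255)
    cv2.drawContours(im,[box.astype(int)],-1,(0,255,0),1)
    return cv2.resize(im,(280,280))
ims=[meas("flip",(296,239),28,0),meas("up",(359,237),28,1),meas("rowA",(155,213),42,1),meas("rowB",(187,225),42,1)]
im,o=crop(d,(173,219),55)
h=cv2.cvtColor(im,cv2.COLOR_BGR2HSV).astype(int)
k=big((h[...,1]>120)&(h[...,2]>100));rc=cv2.minAreaRect(cv2.convexHull(k));W=np.array([ray(d,*topx(p,o),14)[:2] for p in cv2.boxPoints(rc)])
print("board",W.mean(0),np.linalg.norm(W[1]-W[0]),np.linalg.norm(W[2]-W[1]),np.degrees(np.arctan2(*(W[1]-W[0])[::-1])),np.degrees(np.arctan2(*(W[2]-W[1])[::-1])))
cv2.imwrite("pics/m1.png",np.vstack([np.hstack(ims[:2]),np.hstack(ims[2:])]))
```

```text
flip rectc [460.3 -74.2] cen [460.1 -73.9] L 64.7 44.2 ang -31.4
up rectc [ 465.9 -228.3] cen [ 465.5 -228.6] L 41.7 66.2 ang -150.1
   oval [ 468.6 -234. ] ang 29.9 [ 6.7344203  17.36416626]
rowA rectc [519.3 269.4] cen [519.  269.4] L 65.2 32.1 ang -18.1
   oval [519.9 268.5] ang 160.0 [ 6.75652552 17.33761406]
rowB rectc [492.3 192.4] cen [492.  192.3] L 65.1 32.4 ang -18.7
   oval [492.8 191. ] ang 160.4 [ 6.6415329  17.32137299]
board [506.44775495 229.33745563] 168.9950860936446 190.40637010900403 -18.551288312940432 -109.5102883090629
```

View pics/m1.png

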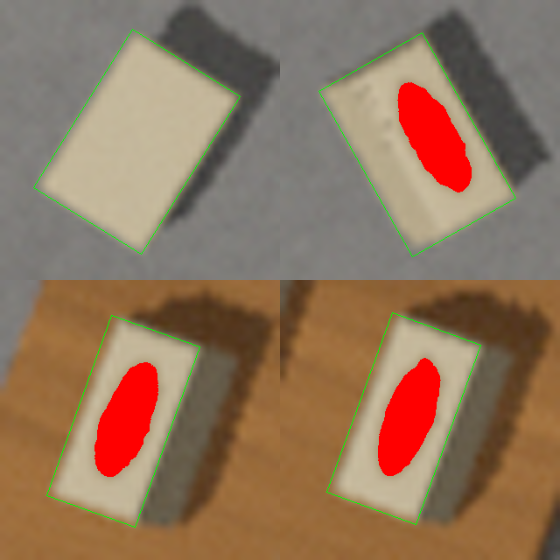

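```bash
cat >> h.py <<'E'
from scipy.spatial.transform import Rotation as Ro
def plan(x,y,ang,z=None):
    """ang deg of jaw (tool y) axis in world"""
    o=arm.get_obs();R=Ro.from_rotvec(o["tcp_rot"]).as_matrix();p=np.array(o["tcp_pos"])
    yaw=np.degrees(np.arctan2(R[1,1],R[0,1]))
    t=o["time_s"];print("t",t,"pos",p.round(1),"yaw",round(yaw,2),"tilt",np.degrees(np.arccos(-R[2,2])).round(2),"q",np.round(o["qpos"],2),"gap",o["finger_gap"],"F",np.round(o["force"],1))
    dw=(ang-yaw+90)%180-90 # world ccw
    turn=-np.radians(dw)/0.1
    R2=Ro.from_rotvec([0,0,np.radians(dw)]).as_matrix()@R
    # ideal vertical tool
    D=np.array([x-p[0],y-p[1],(z if z is not None else p[2])-p[2]])
    print("turn z rows(units)",round(turn,3),"alt half-turn",round(turn-np.sign(turn)*np.pi/0.1,2)," shift units after turn",(R2.T@D/75).round(3))
    # tilt fix in tool frame (units)
    a=np.radians(yaw+dw);yv=np.array([np.cos(a),np.sin(a),0]);zv=np.array([0,0,-1.]);Rt=np.stack([np.cross(yv,zv),yv,zv],1)
    print("tilt fix units",(Ro.from_matrix(R2.T@Rt).as_rotvec()/0.1).round(3))
E
python3 - <<'E'
from h import *
plan(460.2,-74,-31.2,260)
E
```

```text
t 0.25 pos [ 204.3 -616.9  404.2] yaw -71.68 tilt 0.05 q [ 1.51  0.5  -0.43  1.55  0.22  1.14 -0.21] gap 91.7828583856934 F [ 0.4  0.1 -0.5]
turn z rows(units) -7.064 alt half-turn 24.35  shift units after turn [ 7.96  -0.829  1.924]
tilt fix units [-0.009 -0.    -0.   ]
```

Emit:
carry_out:
  commands:
    - [[0, 0, -0.9, 0, 0, 0, 1], [0, 0, -0.9, 0, 0, 0, 1], [0, 0, -0.9, 0, 0, 0, 1], [0, 0, -0.9, 0, 0, 0, 1], [0, 0, -0.9, 0, 0, 0, 1], [0, 0, -0.9, 0, 0, 0, 1], [0, 0, -0.9, 0, 0, 0, 1], [0, 0, -0.76, 0.2, 0, 0, 1], [0, 0, 0, 0.4, -0.1, 0, 1], [0, 0, 0, 0.4, -0.1, 0, 1], [0, 0, 0, 0.4, -0.1, 0, 1], [0, 0, 0, 0.4, -0.1, 0, 1]]

```text
time_s: 1.25
tcp_pos: [249.8, -485.3, 404.5]
tcp_rot: [-2.737, -1.541, -0.0]
force: [1.2, 0.5, 0.9]
finger_gap: 91.6
```

Run:
```python
from h import *
plan(460.2,-74,-31.2,260)
```

```text
t 1.25 pos [ 249.8 -485.3  404.5] yaw -31.24 tilt 0.02 q [ 1.57  0.35 -0.64  1.81  0.24  1.06  0.3 ] gap 91.5753087032509 F [1.2 0.5 0.9]
turn z rows(units) -0.008 alt half-turn 31.41  shift units after turn [ 6.143 -0.441  1.928]
tilt fix units [-0.002 -0.003 -0.   ]
```

Emit:
carry_out:
  commands:
    - [[0, 0, 0, 0.5, -0.04, 0, 1], [0, 0, 0, 0.52, -0.04, 0, 1], [0, 0, 0, 0.52, -0.04, 0.1, 1], [0, 0, 0, 0.52, -0.04, 0.2, 1], [0, 0, 0, 0.52, -0.04, 0.2, 1], [0, 0, 0, 0.52, -0.04, 0.2, 1], [0, 0, 0, 0.52, -0.04, 0.2, 1], [0, 0, 0, 0.52, -0.04, 0.2, 1], [0, 0, 0, 0.52, -0.04, 0.2, 1], [0, 0, 0, 0.52, -0.04, 0.2, 1], [0, 0, 0, 0.52, -0.04, 0.2, 1], [0, 0, 0, 0.43, 0, 0.2, 1]]

```text
time_s: 2.25
tcp_pos: [459.6, -75.2, 262.4]
tcp_rot: [2.736, 1.543, 0.001]
force: [0.6, -0.1, 1.2]
finger_gap: 91.6
```

Run:
```python
from h import *
plan(460.2,-74,-31.2,182)
d=arm.get_image("top");cv2.imwrite("pics/t2.png",d["image"][:,:,::-1])
e=arm.get_image("side");cv2.imwrite("pics/s2.png",e["image"][:,:,::-1])
o=arm.get_obs();print(proj(d,o["tcp_pos"]),proj(e,np.array(o["tcp_pos"])-[0,0,178]))
```

```text
t 2.25 pos [459.6 -75.2 262.4] yaw -31.15 tilt 0.05 q [ 0.72  0.46 -0.73  2.11  0.46  0.74 -0.85] gap 91.63817466423679 F [ 0.6 -0.1  1.2]
turn z rows(units) 0.009 alt half-turn -31.41  shift units after turn [ 0.017 -0.002  1.072]
tilt fix units [ 0.004 -0.007  0.   ]
[301.63788136 240.32680097] [258.52410802 209.12221546]
```

View pics/s2.png

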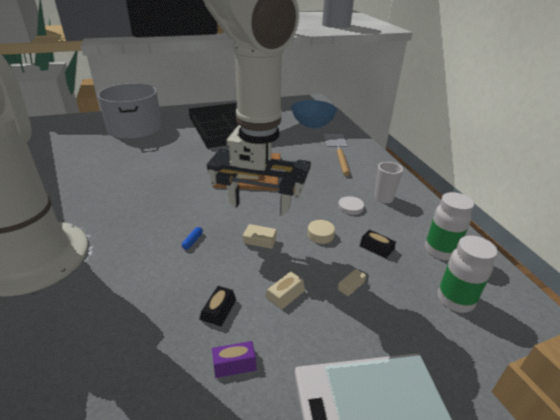

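View pics/t2.png

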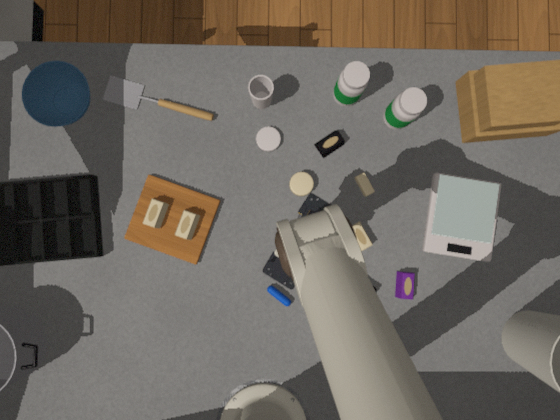

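Run:
```python
from h import *
e=arm.get_image("side")
def top(n,c,zt,th,r=20):
    im,o=crop(e,c,r);h=cv2.cvtColor(im,cv2.COLOR_BGR2HSV).astype(int)
    m=(h[...,2]>th)&(h[...,1]<120)&(h[...,1]>30)
    k=big(m)
    if len(k)>4:
        P=cv2.approxPolyDP(k,12,True)[:,0];W=np.array([ray(e,*topx(p,o),zt)[:2] for p in P]);print(n,W.round(1).tolist(),W.mean(0).round(1))
        M=cv2.moments(k);print(ray(e,*topx((M["m10"]/M["m00"],M["m01"]/M["m00"]),o),zt)[:2].round(1))
top("flip",(260,237),28,145)
top("up",(285,290),28,150,24)
```

```text
flip [[424.3, -75.9], [438.6, -87.8], [449.5, -80.7], [479.4, -101.5], [496.8, -75.4], [446.2, -43.5]] [455.8 -77.5]
[460.6 -73.5]
up [[497.3, -224.8], [485.3, -209.0], [434.2, -239.5], [449.7, -263.0], [494.8, -236.4]] [ 472.3 -234.5]
[ 466.3 -236.5]
```

Emit:
carry_out:
  commands:
    - [[0, 0, 0, 0.02, 0, 0.25, 1], [0, 0, 0, 0, 0, 0.3, 1], [0, 0, 0, 0, 0, 0.3, 1], [0, 0, 0, 0, 0, 0.15, 1], [0, 0, 0, 0, 0, 0.07, 1], [0, 0, 0, 0, 0, 0, 1], [0, 0, 0, 0, 0, 0, 0], [0, 0, 0, 0, 0, 0, -0.5], [0, 0, 0, 0, 0, 0, -1], [0, 0, 0, 0, 0, 0, -1], [0, 0, 0, 0, 0, 0, -1], [0, 0, 0, 0, 0, 0, -1]]
  squeeze: 15

```text
time_s: 3.4
tcp_pos: [460.1, -76.7, 183.3]
tcp_rot: [2.737, 1.541, 0.001]
force: [-1.0, -0.2, 6.7]
finger_gap: 63.8
```

Run:
```python
from h import *
plan(506,230,-19.2,270)
e=arm.get_image("side");cv2.imwrite("pics/s3.png",cv2.resize(e["image"][130:300,170:390,::-1],None,fx=3,fy=3,interpolation=cv2.INTER_CUBIC))
```

```text
t 3.4 pos [460.1 -76.7 183.3] yaw -31.23 tilt 0.07 q [ 0.61  0.6  -0.6   2.13  0.61  0.59 -0.98] gap 63.827745380193605 F [-1.  -0.2  6.7]
turn z rows(units) -2.1 alt half-turn 29.32  shift units after turn [ 4.064 -0.766 -1.157]
tilt fix units [ 0.011 -0.     0.   ]
```

View pics/s3.png

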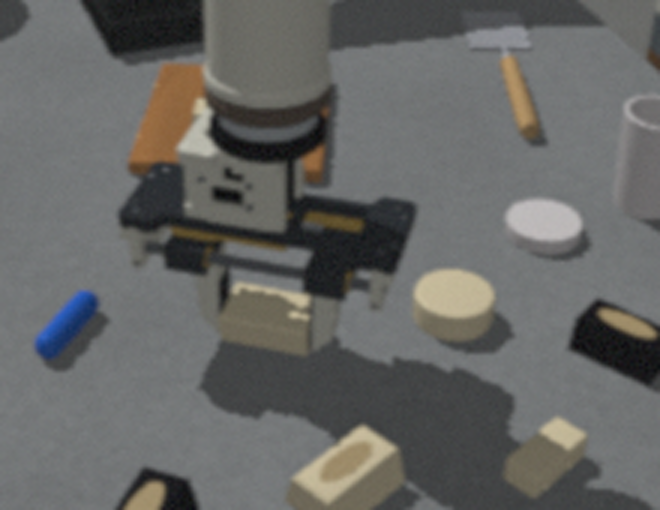

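Emit:
carry_out:
  commands:
    - [[0, 0, 0, 0, 0, -0.1, -1], [0, 0, 0, 0, 0, -0.25, -1], [0, 0, 0, 0, 0, -0.35, -1], [0, 0, -0.7, 0, 0, -0.35, -1], [0, 0, -0.7, 0, 0, -0.2, -1], [0, 0, -0.7, 0.2, -0.04, 0, -1], [0, 0, 0, 0.4, -0.08, 0, -1], [0, 0, 0, 0.4, -0.08, 0, -1], [0, 0, 0, 0.4, -0.08, 0, -1], [0, 0, 0, 0.4, -0.08, 0, -1], [0, 0, 0, 0.4, -0.08, 0, -1], [0, 0, 0, 0.4, -0.08, 0, -1]]

```text
time_s: 4.45
tcp_pos: [487.8, 121.5, 276.7]
tcp_rot: [2.561, 1.82, -0.001]
force: [0.8, 1.3, -0.8]
finger_gap: 63.8
```

Run:
```python
from h import *
plan(506,230,-19.2,270)
```

```text
t 4.45 pos [487.8 121.5 276.7] yaw -19.19 tilt 0.02 q [ 0.35  0.51 -0.8   2.01  0.5   0.82 -1.07] gap 63.79830232714065 F [ 0.8  1.3 -0.8]
turn z rows(units) 0.001 alt half-turn -31.41  shift units after turn [ 1.446 -0.247  0.088]
tilt fix units [-0.002  0.003  0.   ]
```

Emit:
carry_out:
  commands:
    - [[0, 0, 0, 0.35, -0.06, 0.05, -1], [0, 0, 0, 0.35, -0.06, 0.1, -1], [0, 0, 0, 0.35, -0.06, 0.1, -1], [0, 0, 0, 0.25, -0.05, 0.1, -1], [0, 0, 0, 0.14, -0.02, 0, -1], [0, 0, 0, 0, 0, 0, -1]]

```text
time_s: 4.95
tcp_pos: [505.3, 231.0, 250.4]
tcp_rot: [-2.556, -1.824, -0.001]
force: [0.1, -0.2, -0.2]
finger_gap: 63.8
```

Run:
```python
from h import *
plan(506,230,-19.2,196)
e=arm.get_image("side");cv2.imwrite("pics/s4.png",cv2.resize(e["image"][90:220,170:330,::-1],None,fx=4.5,fy=4.5,interpolation=cv2.INTER_CUBIC))
e=arm.get_image("top");cv2.imwrite("pics/t4.png",cv2.resize(e["image"][150:300,100:260,::-1],None,fx=4,fy=4,interpolation=cv2.INTER_CUBIC))
```

```text
t 4.95 pos [505.3 231.  250.4] yaw -18.97 tilt 0.12 q [ 0.1   0.63 -0.75  1.9   0.57  0.84 -1.28] gap 63.810853761186436 F [ 0.1 -0.2 -0.2]
turn z rows(units) 0.04 alt half-turn -31.38  shift units after turn [-0.011  0.014  0.725]
tilt fix units [-0.012 -0.018 -0.   ]
```

View pics/s4.png

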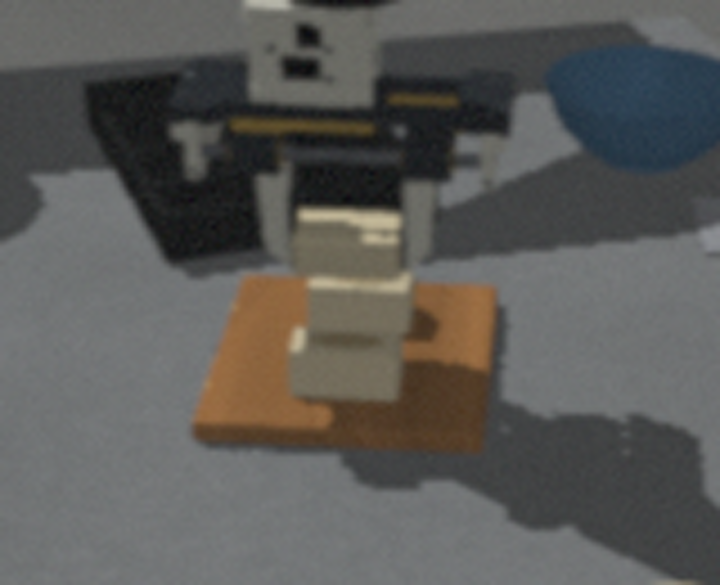

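View pics/t4.png

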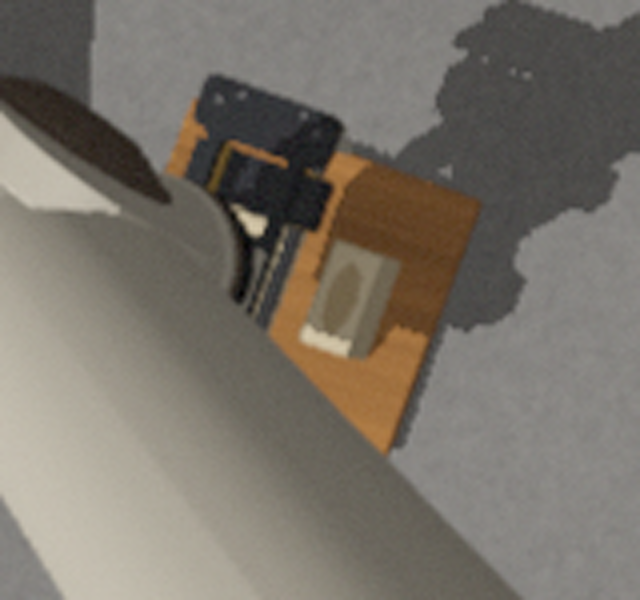

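Run:
```python
from h import *
e=arm.get_image("side");o=arm.get_obs();p=np.array(o["tcp_pos"]);print(p)
for zb,off,nm in((67.1,15,"bottom near"),(95.1,22,"top near"),(95.1,-22,"top far")):
    a=np.radians(-19.2);l=np.array([np.cos(a),np.sin(a),0]);n=np.array([-l[1],l[0],0])
    for s in(-26,0,26):
        q=p-[0,0,p[2]-zb]-off*n+s*l
        print(nm,s,proj(e,q).round(1),((proj(e,q)-[170,90]+.5)*4.5-.5).round(0))
im=e["image"][130:156,[240,244,248,252],0];print(im.T.tolist())
im=e["image"][130:156,[240,244,248,252],2];print(im.T.tolist())
```

```text
[506.03267512 226.89984987 250.30501971]
bottom near -26 [237.4 152. ] [305. 281.]
bottom near 0 [247.1 152.5] [349. 283.]
bottom near 26 [256.8 152.9] [393. 285.]
top near -26 [236.7 143.6] [302. 243.]
top near 0 [246.6 144.1] [347. 245.]
top near 26 [256.5 144.5] [391. 247.]
top far -26 [238.9 136.5] [312. 211.]
top far 0 [248.4 136.9] [355. 213.]
top far 26 [258.  137.3] [398. 215.]
[[24, 30, 28, 26, 23, 36, 88, 155, 175, 133, 106, 106, 105, 109, 113, 111, 108, 106, 109, 106, 107, 129, 167, 172, 132, 115], [22, 22, 24, 20, 26, 30, 69, 132, 182, 173, 125, 103, 108, 108, 115, 108, 110, 108, 107, 107, 107, 116, 154, 173, 138, 114], [24, 26, 22, 29, 22, 23, 50, 119, 181, 180, 132, 105, 105, 111, 117, 110, 107, 107, 106, 106, 108, 110, 136, 164, 136, 116], [26, 26, 26, 24, 27, 22, 48, 117, 180, 193, 183, 155, 140, 161, 132, 110, 112, 107, 111, 108, 110, 112, 133, 163, 151, 122]]
[[26, 28, 26, 27, 24, 34, 71, 122, 137, 106, 84, 84, 84, 87, 90, 88, 86, 85, 89, 86, 84, 101, 131, 135, 103, 91], [26, 24, 28, 23, 27, 28, 59, 106, 144, 136, 101, 81, 87, 86, 92, 86, 86, 89, 86, 87, 84, 93, 121, 135, 108, 90], [26, 25, 27, 27, 26, 25, 41, 95, 142, 142, 106, 83, 85, 89, 93, 89, 84, 87, 86, 86, 86, 87, 105, 128, 108, 92], [28, 30, 28, 26, 29, 27, 41, 93, 142, 152, 145, 122, 111, 128, 105, 88, 89, 87, 87, 86, 89, 87, 101, 126, 118, 96]]
```

Run:
```python
from h import *
P=[]
for i in range(10):
    arm.get_image("side");P.append(arm.get_obs()["tcp_pos"])
P=np.array(P);print(P.round(1).tolist(),P.mean(0),P.std(0))
```

```text
[[506.2, 226.5, 250.3], [506.2, 226.4, 250.3], [506.3, 226.6, 250.4], [506.3, 226.8, 250.4], [506.2, 227.1, 250.4], [506.2, 227.3, 250.4], [506.1, 227.6, 250.3], [506.0, 227.8, 250.3], [506.0, 228.0, 250.3], [506.0, 228.1, 250.2]] [506.14933116 227.21080173 250.32570227] [0.1051827  0.58986675 0.06326488]
```

Run:
```python
from h import *
P=[];Q=[]
for i in range(20):
    arm.get_image("side");o=arm.get_obs();P.append(o["tcp_pos"]);Q.append(o["qpos"])
P=np.array(P);print(o["time_s"],P[:,:2].round(1).tolist(),P.mean(0));print(np.round(Q,4)[[0,9,19]].tolist())
```

```text
6.6 [[505.9, 228.2], [505.9, 228.3], [505.9, 228.3], [505.9, 228.4], [505.9, 228.4], [505.9, 228.4], [505.9, 228.4], [505.9, 228.4], [505.9, 228.4], [505.9, 228.4], [505.9, 228.4], [505.9, 228.4], [505.9, 228.3], [505.9, 228.4], [505.9, 228.3], [505.9, 228.3], [505.9, 228.3], [505.9, 228.3], [505.9, 228.3], [505.9, 228.3]] [505.89310564 228.35204849 250.12715286]
[[0.106, 0.6304, -0.7505, 1.8982, 0.5707, 0.8393, -1.2799], [0.1056, 0.6305, -0.7505, 1.8981, 0.5708, 0.8393, -1.28], [0.1057, 0.6305, -0.7505, 1.8981, 0.5708, 0.8393, -1.28]]
```

Run:
```python
from h import *
e=arm.get_image("side");o=arm.get_obs();p=np.array(o["tcp_pos"]);print(p)
plan(506,230,-19.2,196)
zb=p[2]-183.3
a=np.radians(-19.2);l=np.array([np.cos(a),np.sin(a),0]);n=np.array([-l[1],l[0],0])
for z,off,nm in((zb,15,"bottom near"),(zb+28,22,"top near"),(zb+28,-22,"top far")):
    for s in(-32,-15,0,15,32):
        q=p-[0,0,p[2]-z]-off*n+s*l
        print(nm,s,proj(e,q).round(1))
print(e["image"][130:156,[241,244,247,251,254],0].T.tolist())
print(e["image"][[140,148],225:270,0].tolist())
```

```text
[505.90432201 228.33802988 250.14438678]
t 6.65 pos [505.9 228.3 250.1] yaw -19.19 tilt 0.0 q [ 0.11  0.63 -0.75  1.9   0.57  0.84 -1.28] gap 63.940308997020246 F [-0.5  0.2 -0.7]
turn z rows(units) 0.002 alt half-turn -31.41  shift units after turn [ 0.021 -0.006  0.722]
tilt fix units [ 0. -0.  0.]
bottom near -32 [235.1 151.8]
bottom near -15 [241.4 152.1]
bottom near 0 [247.  152.3]
bottom near 15 [252.6 152.6]
bottom near 32 [258.9 152.9]
top near -32 [234.3 143.4]
top near -15 [240.8 143.7]
top near 0 [246.5 143.9]
top near 15 [252.2 144.2]
top near 32 [258.6 144.5]
top far -32 [236.5 136.3]
top far -15 [242.8 136.5]
top far 0 [248.3 136.8]
top far 15 [253.8 137. ]
top far 32 [260.1 137.3]
[[27, 31, 25, 27, 27, 36, 89, 153, 172, 134, 108, 102, 107, 107, 115, 110, 107, 109, 107, 106, 108, 128, 166, 176, 134, 113], [21, 22, 28, 27, 20, 32, 73, 135, 174, 160, 118, 106, 106, 110, 118, 111, 109, 108, 107, 106, 107, 119, 153, 174, 137, 116], [23, 26, 25, 19, 22, 28, 67, 133, 182, 179, 131, 105, 106, 110, 113, 109, 106, 108, 106, 107, 104, 112, 142, 174, 140, 118], [27, 21, 30, 18, 25, 20, 55, 119, 182, 194, 177, 127, 118, 135, 124, 109, 107, 109, 109, 105, 107, 114, 136, 165, 147, 120], [28, 24, 25, 26, 29, 22, 46, 114, 183, 194, 189, 170, 148, 165, 132, 112, 108, 109, 108, 106, 108, 111, 132, 166, 157, 124]]
[[25, 20, 32, 64, 91, 107, 108, 107, 104, 85, 61, 81, 102, 105, 107, 105, 108, 117, 115, 118, 125, 127, 131, 133, 152, 175, 177, 177, 185, 189, 186, 185, 190, 184, 151, 99, 101, 107, 106, 105, 103, 91, 72, 64, 64], [69, 67, 66, 72, 79, 87, 89, 97, 103, 98, 95, 106, 106, 108, 109, 108, 107, 108, 109, 107, 109, 106, 106, 108, 108, 109, 109, 108, 108, 108, 110, 107, 110, 103, 88, 82, 100, 106, 102, 94, 88, 94, 107, 107, 107]]
```

Run:
```python
from h import *
e=arm.get_image("side");e["image"]=cv2.imread("pics/side0.png")[:,:,::-1]
im,o=crop(e,(247,165),24)
h=cv2.cvtColor(im,cv2.COLOR_BGR2HSV).astype(int)
m=((h[...,2]>146)&(h[...,1]<125)).astype(np.uint8)
cs,_=cv2.findContours(m,cv2.RETR_EXTERNAL,cv2.CHAIN_APPROX_NONE)
for k in cs:
    if cv2.contourArea(k)<1500: continue
    f=np.zeros_like(m);cv2.drawContours(f,[k],-1,1,-1)
    M=cv2.moments(f,True);c=(M["m10"]/M["m00"],M["m01"]/M["m00"])
    P=cv2.approxPolyDP(cv2.convexHull(k),10,True)[:,0]
    print(np.round(topx(c,o),1),ray(e,*topx(c,o),42)[:2].round(1),[ray(e,*topx(p,o),42)[:2].round(0).tolist() for p in P])
    cv2.drawContours(im,[k],-1,(0,255,0),1)
cv2.imwrite("pics/s0m.png",im)
```

```text
[245.7 165.5] [491.2 188.5] [[458.0, 189.0], [469.0, 214.0], [525.0, 187.0], [513.0, 165.0]]
[249.4 151.5] [519.  264.8] [[485.0, 264.0], [497.0, 288.0], [553.0, 266.0], [540.0, 242.0]]
```

View pics/s0m.png

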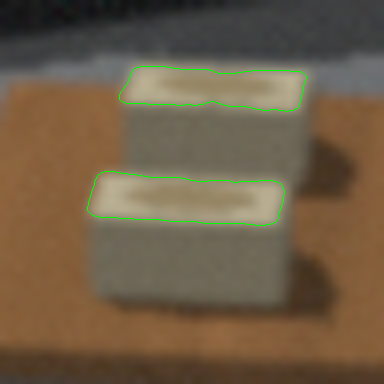

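Emit:
carry_out:
  commands:
    - [[0, 0, 0, 0, 0, 0.1, -1], [0, 0, 0, 0, 0, 0.1, -1], [0, 0, 0, 0, 0, 0.1, -1], [0, 0, 0, 0, 0, 0.1, -1], [0, 0, 0, 0, 0, 0.05, -1], [0, 0, 0, 0, 0, 0, -1], [0, 0, 0, 0, 0, 0, -1], [0, 0, 0, 0, 0, 0, -1], [0, 0, 0, 0, 0, 0, -1], [0, 0, 0, 0, 0, 0, -1]]

```text
time_s: 7.53
tcp_pos: [506.1, 228.4, 216.8]
tcp_rot: [2.56, 1.82, 0.001]
force: [-0.2, -0.1, -1.6]
finger_gap: 63.7
```

Run:
```python
from h import *
for i in range(6): e=arm.get_image("side")
plan(506,230,-19.2,196)
cv2.imwrite("pics/s5.png",cv2.resize(e["image"][120:200,205:305,::-1],None,fx=7,fy=7,interpolation=cv2.INTER_CUBIC))
d=arm.get_image("top");cv2.imwrite("pics/t5.png",cv2.resize(d["image"][180:270,120:230,::-1],None,fx=6,fy=6,interpolation=cv2.INTER_CUBIC))
```

```text
t 7.8333 pos [505.9 228.3 216.5] yaw -19.19 tilt 0.01 q [ 0.07  0.68 -0.71  1.91  0.62  0.78 -1.32] gap 63.96319344570665 F [ 0.6 -0.5 -1.4]
turn z rows(units) 0.001 alt half-turn -31.41  shift units after turn [ 0.022 -0.007  0.273]
tilt fix units [ 0.002 -0.001  0.   ]
```

View pics/s5.png

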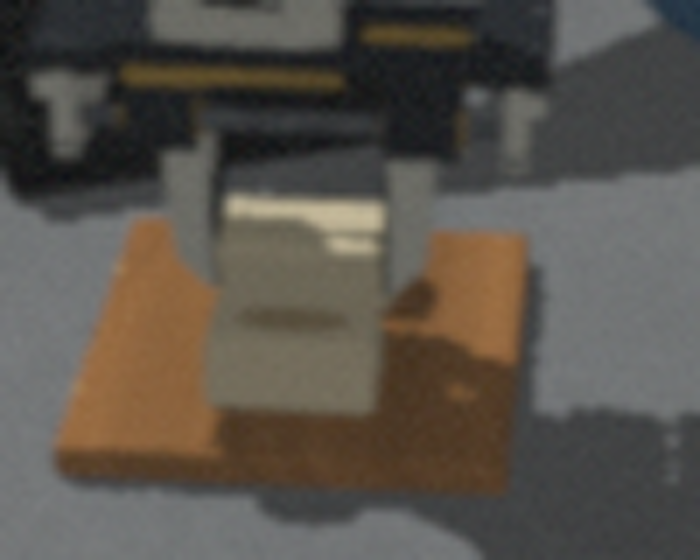

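View pics/t5.png

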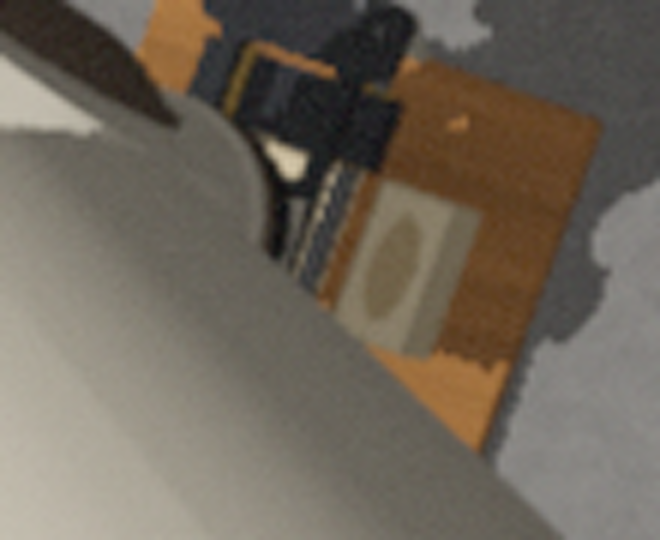

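Run:
```python
from h import *
e=arm.get_image("side");p=np.array(arm.get_obs()["tcp_pos"]);zt=p[2]-155.3
a=np.radians(-19.2);l=np.array([np.cos(a),np.sin(a),0]);n=np.array([-l[1],l[0],0])
G=e["image"].astype(float)[...,0]
R=[]
for c in range(239,258):
    col=G[143:153,c];mid=(col[:4].mean()*0+60+180)/2
    i=np.where((col[:-1]<mid)&(col[1:]>=mid))[0]
    if len(i): 
        r=143+i[0]+(mid-col[i[0]])/(col[i[0]+1]-col[i[0]]);w=ray(e,c,r,zt);R.append([c,r,(w-p)@n,w[0],w[1]])
print(np.round(R,1).tolist())
print(p,"centre offset across",np.median([x[2] for x in R])-22)
m=np.array([505.1,226.7,0]);print("side gap mid rel TCP: across",(m-p)@n,"along",(m-p)@l)
m=np.array([506,230.2,0]);print("top gap mid rel TCP: across",(m-p)@n,"along",(m-p)@l)
```

```text
[[239.0, 147.3, 23.8, 488.6, 259.5], [240.0, 147.4, 23.5, 491.2, 258.3], [241.0, 147.5, 23.2, 493.7, 257.1], [242.0, 147.4, 23.9, 496.5, 256.8], [243.0, 147.5, 23.7, 499.1, 255.8], [244.0, 147.8, 22.4, 501.4, 253.6], [245.0, 147.8, 22.5, 504.1, 252.8], [246.0, 147.9, 22.5, 506.7, 251.8], [247.0, 147.8, 23.1, 509.4, 251.6], [248.0, 147.8, 23.3, 512.1, 250.8], [249.0, 147.9, 23.1, 514.7, 249.7], [250.0, 148.0, 22.6, 517.2, 248.3], [251.0, 148.0, 22.6, 519.8, 247.4], [252.0, 148.0, 23.1, 522.5, 246.9], [253.0, 148.0, 23.4, 525.2, 246.4], [254.0, 148.1, 23.0, 527.7, 245.1], [255.0, 148.1, 23.2, 530.4, 244.4], [256.0, 148.2, 22.8, 532.9, 243.0], [257.0, 148.2, 23.5, 535.7, 242.8]]
[505.93712429 228.29857052 216.44902306] centre offset across 1.11305296609331
side gap mid rel TCP: across -1.7849544849153043 along -0.2648438732044723
top gap mid rel TCP: across 1.816342792980597 along -0.565938403575802
```

Emit:
carry_out:
  commands:
    - [[0, 0, 0, -0.023, -0.005, 0, -1], [0, 0, 0, 0, 0, 0, -1], [0, 0, 0, 0, 0, 0.04, -1], [0, 0, 0, 0, 0, 0.04, -1], [0, 0, 0, 0, 0, 0.04, -1], [0, 0, 0, 0, 0, 0.04, -1], [0, 0, 0, 0, 0, 0.03, -1], [0, 0, 0, 0, 0, 0, -1], [0, 0, 0, 0, 0, 0, -1], [0, 0, 0, 0, 0, 0, -1]]

```text
time_s: 8.77
tcp_pos: [505.0, 226.9, 202.2]
tcp_rot: [-2.561, -1.82, -0.0]
force: [-0.9, 0.6, -0.8]
finger_gap: 63.9
```

Run:
```python
from h import *
for i in range(4): e=arm.get_image("side")
plan(505.4,226.7,-19.2,197.3)
cv2.imwrite("pics/s6.png",cv2.resize(e["image"][120:200,205:305,::-1],None,fx=7,fy=7,interpolation=cv2.INTER_CUBIC))
d=arm.get_image("top");cv2.imwrite("pics/t6.png",cv2.resize(d["image"][180:270,120:230,::-1],None,fx=6,fy=6,interpolation=cv2.INTER_CUBIC))
```

```text
t 8.9667 pos [505.  226.9 202.3] yaw -19.19 tilt 0.02 q [ 0.06  0.7  -0.69  1.92  0.64  0.76 -1.33] gap 63.58458939167332 F [-0.2 -0.  -1.4]
turn z rows(units) 0.001 alt half-turn -31.41  shift units after turn [-0.     0.005  0.066]
tilt fix units [ 0.002 -0.002  0.   ]
```

View pics/s6.png

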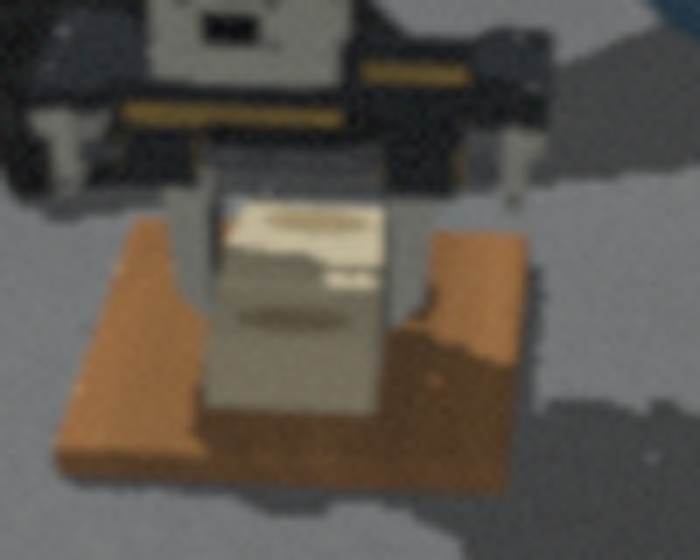

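View pics/t6.png

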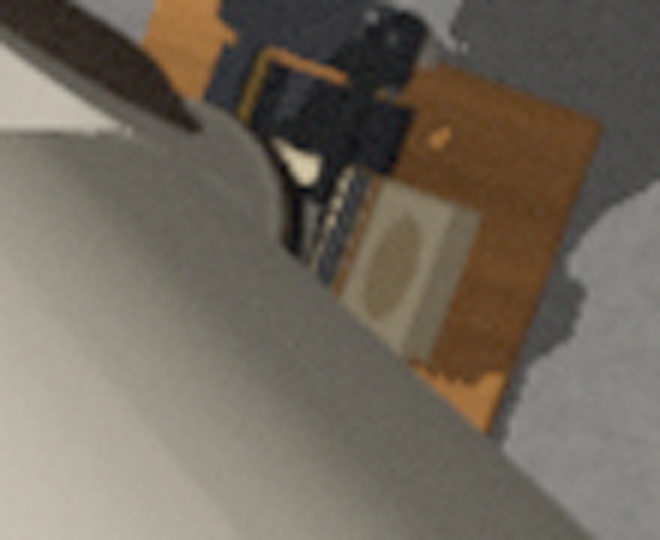

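Emit:
carry_out:
  commands:
    - [[0, 0, 0, 0, 0, 0.02, -1], [0, 0, 0, 0, 0, 0.02, -1], [0, 0, 0, 0, 0, 0.013, -1], [0, 0, 0, 0, 0, 0, -1], [0, 0, 0, 0, 0, 0, -1]]

```text
time_s: 9.43
tcp_pos: [504.9, 226.8, 198.0]
tcp_rot: [-2.561, -1.82, 0.0]
force: [-0.6, -0.2, -0.5]
finger_gap: 64.2
```

Run:
```python
from h import *
plan(505.4,226.7,-19.2,197.3)
```

```text
t 9.4333 pos [504.9 226.8 198. ] yaw -19.19 tilt 0.01 q [ 0.06  0.7  -0.69  1.92  0.64  0.75 -1.34] gap 64.20363925784721 F [-0.6 -0.2 -0.5]
turn z rows(units) 0.001 alt half-turn -31.41  shift units after turn [0.001 0.006 0.009]
tilt fix units [-0.002  0.001  0.   ]
```

Emit:
carry_out:
  commands:
    - [[0, 0, 0, 0, 0, 0.01, -1], [0, 0, 0, 0, 0, 0, -1], [0, 0, 0, 0, 0, 0.01, -1], [0, 0, 0, 0, 0, 0, -1], [0, 0, 0, 0, 0, 0, -1]]

```text
time_s: 9.85
tcp_pos: [505.0, 226.9, 197.3]
tcp_rot: [2.56, 1.82, 0.0]
force: [-1.6, -1.3, 5.5]
finger_gap: 64.2
```

Run:
```python
from h import *
plan(505.4,226.7,-19.2,197.3)
e=arm.get_image("side")
cv2.imwrite("pics/s7.png",cv2.resize(e["image"][120:200,205:305,::-1],None,fx=7,fy=7,interpolation=cv2.INTER_CUBIC))
```

```text
t 9.85 pos [505.  226.9 197.3] yaw -19.19 tilt 0.04 q [ 0.06  0.7  -0.69  1.92  0.65  0.75 -1.34] gap 64.19916812836296 F [-1.6 -1.3  5.5]
turn z rows(units) 0.002 alt half-turn -31.41  shift units after turn [-0.001  0.006  0.   ]
tilt fix units [ 0.006  0.003 -0.   ]
```

View pics/s7.png

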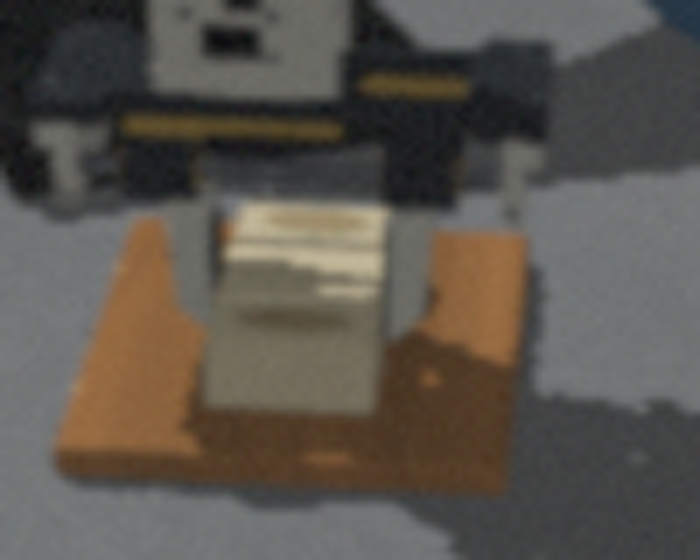

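Emit:
carry_out:
  commands:
    - [[0, 0, 0, 0, 0, 0, 0.6], [0, 0, 0, 0, 0, 0, 0.8], [0, 0, 0, 0, 0, 0, 0.8], [0, 0, 0, 0, 0, 0, 0.8], [0, 0, 0, 0, 0, -0.1, 0.8], [0, 0, 0, 0, 0, -0.2, 0.8], [0, 0, 0, 0, 0, -0.3, 0.8], [0, 0, 0, 0, 0, -0.4, 1], [0, 0, 0, 0, 0, -0.2, 1], [0, 0, 0, 0, 0, 0, 1]]

```text
time_s: 10.73
tcp_pos: [506.3, 228.2, 291.6]
tcp_rot: [2.559, 1.819, 0.011]
force: [0.6, -0.3, 0.6]
finger_gap: 91.3
```

Run:
```python
from h import *
plan(468.6,-234,29.9,280)
```

```text
t 10.7333 pos [506.3 228.2 291.6] yaw -19.18 tilt 0.43 q [ 0.14  0.57 -0.8   1.88  0.52  0.9  -1.24] gap 91.3406068063259 F [ 0.6 -0.3  0.6]
turn z rows(units) -8.566 alt half-turn 22.85  shift units after turn [-5.092 -3.509  0.11 ]
tilt fix units [ 0.057 -0.049  0.   ]
```

Emit:
carry_out:
  commands:
    - [[0.05, -0.05, -0.9, 0, 0, 0, 1], [0, 0, -0.96, 0, 0, 0, 1], [0, 0, -0.96, 0, 0, 0, 1], [0, 0, -0.96, 0, 0, 0, 1], [0, 0, -0.96, 0, 0, 0, 1], [0, 0, -0.96, 0, 0, 0, 1], [0, 0, -0.96, 0, 0, 0, 1], [0, 0, -0.96, 0, 0, 0, 1], [0, 0, -0.95, 0, 0, 0, 1], [0, 0, 0, -0.2, -0.14, 0, 1], [0, 0, 0, -0.4, -0.28, 0, 1], [0, 0, 0, -0.4, -0.28, 0, 1]]

```text
time_s: 11.73
tcp_pos: [496.3, 136.1, 287.3]
tcp_rot: [-1.566, -2.719, 0.008]
force: [1.0, -0.5, -0.6]
finger_gap: 91.9
```

Emit:
carry_out:
  commands:
    - [[0, 0, 0, -0.4, -0.28, 0, 1], [0, 0, 0, -0.4, -0.28, 0, 1], [0, 0, 0, -0.4, -0.28, 0, 1], [0, 0, 0, -0.4, -0.28, 0, 1], [0, 0, 0, -0.4, -0.28, 0, 1], [0, 0, 0, -0.4, -0.28, 0, 1], [0, 0, 0, -0.4, -0.28, 0, 1], [0, 0, 0, -0.4, -0.28, 0, 1], [0, 0, 0, -0.4, -0.28, 0, 1], [0, 0, 0, -0.3, -0.2, 0, 1], [0, 0, 0, 0, 0, 0, 1], [0, 0, 0, 0, 0, 0, 1]]

```text
time_s: 12.73
tcp_pos: [465.3, -221.6, 288.3]
tcp_rot: [-1.577, -2.712, 0.01]
force: [0.2, 0.8, 0.3]
finger_gap: 92.2
```

Run:
```python
from h import *
for i in range(6): e=arm.get_image("side")
d=arm.get_image("top")
plan(468.6,-234,29.9,183)
cv2.imwrite("pics/s8.png",cv2.resize(e["image"][120:200,205:305,::-1],None,fx=7,fy=7,interpolation=cv2.INTER_CUBIC))
cv2.imwrite("pics/t8.png",cv2.resize(d["image"][180:270,120:230,::-1],None,fx=6,fy=6,interpolation=cv2.INTER_CUBIC))
cv2.imwrite("pics/s8f.png",e["image"][:,:,::-1])
```

```text
t 13.0833 pos [ 466.2 -218.3  288.6] yaw 30.05 tilt 0.4 q [ 1.18  0.62 -1.02  1.97  0.66  0.94  0.34] gap 91.80019484899277 F [-1.  -0.1 -1. ]
turn z rows(units) 0.026 alt half-turn -31.39  shift units after turn [-0.197 -0.066  1.408]
tilt fix units [-0.07  -0.001 -0.   ]
```

View pics/s8.png

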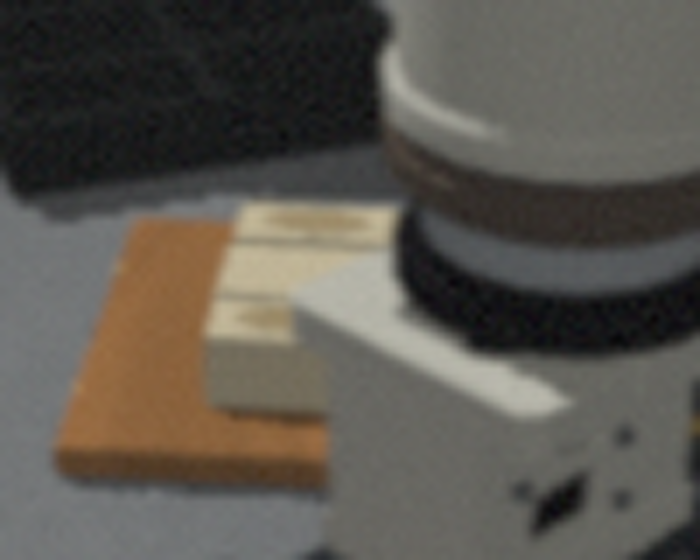

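View pics/t8.png

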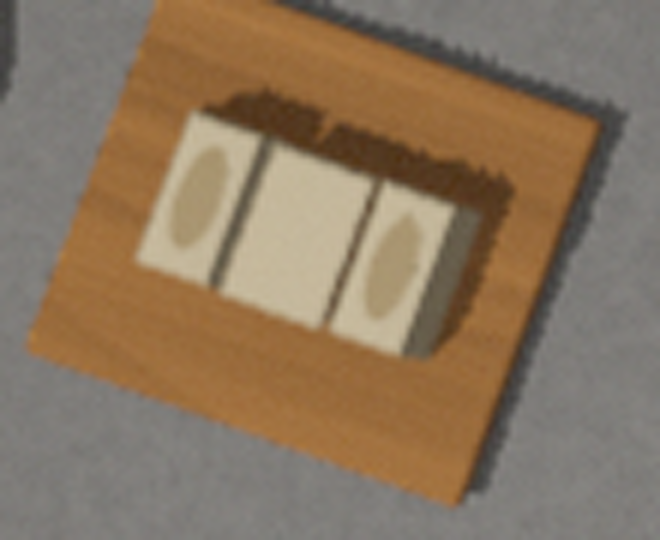

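View pics/s8f.png

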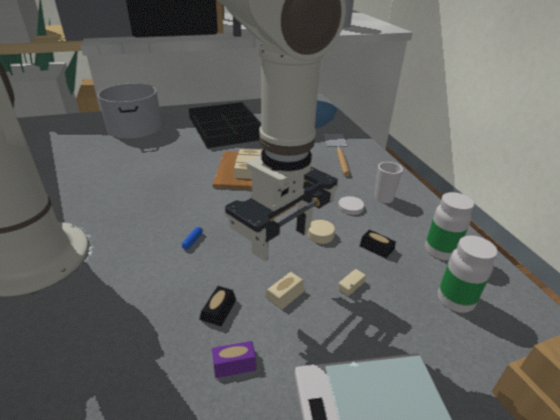

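Run:
```python
from h import *
d=arm.get_image("top")
im,o=crop(d,(172,219),24);h=cv2.cvtColor(im,cv2.COLOR_BGR2HSV).astype(int)
m=((h[...,2]>150)&(h[...,1]<120)).astype(np.uint8)
cs,_=cv2.findContours(m,cv2.RETR_EXTERNAL,cv2.CHAIN_APPROX_NONE)
for k in cs:
    if cv2.contourArea(k)<3000: continue
    W=np.array([ray(d,*topx(p,o),42)[:2] for p in cv2.boxPoints(cv2.minAreaRect(k))])
    e1=W[1]-W[0];e2=W[2]-W[1];L=max(e1,e2,key=np.linalg.norm)
    print(W.mean(0).round(1),np.linalg.norm(e1).round(1),np.linalg.norm(e2).round(1),"ang",np.degrees(np.arctan2(L[1],L[0])).round(1))
plan(467.6,-235,29.9,183)
```

```text
[492.  192.2] 64.7 31.8 ang -19.0
[504.4 229.7] 64.7 43.8 ang -18.6
[519.7 269.2] 65.7 32.0 ang -17.9
t 13.1333 pos [ 466.1 -218.6  288.5] yaw 30.03 tilt 0.4 q [ 1.18  0.62 -1.02  1.97  0.66  0.94  0.34] gap 91.71573935703474 F [ 0.2 -1.1  0.6]
turn z rows(units) 0.022 alt half-turn -31.39  shift units after turn [-0.2   -0.082  1.408]
tilt fix units [-0.07  -0.001 -0.   ]
```

Emit:
carry_out:
  commands:
    - [[-0.07, 0, 0.02, -0.1, -0.03, 0, 1], [0, 0, 0, -0.09, -0.03, 0.1, 1], [0, 0, 0, 0, 0, 0.2, 1], [0, 0, 0, 0, 0, 0.3, 1], [0, 0, 0, 0, 0, 0.2, 1], [0, 0, 0, 0, 0, 0, 1], [0, 0, 0, 0, 0, 0, 1], [0, 0, 0, 0, 0, 0, 1], [0, 0, 0, 0, 0, 0, 1], [0, 0, 0, 0, 0, 0, 1], [0, 0, 0, 0, 0, 0, 1], [0, 0, 0, 0, 0, 0, 1]]

```text
time_s: 14.13
tcp_pos: [469.2, -234.4, 228.9]
tcp_rot: [1.576, 2.717, -0.0]
force: [-0.5, 0.1, 0.7]
finger_gap: 91.8
```

Run:
```python
from h import *
for i in range(4): e=arm.get_image("side")
plan(468.3,-234,29.9,183)
cv2.imwrite("pics/s9.png",cv2.resize(e["image"][200:350,190:390,::-1],None,fx=4,fy=4,interpolation=cv2.INTER_CUBIC))
```

```text
t 14.3333 pos [ 469.1 -234.3  228.6] yaw 29.79 tilt 0.01 q [ 1.13  0.71 -0.93  1.98  0.77  0.85  0.29] gap 91.98946178019774 F [-0.2 -0.   0.7]
turn z rows(units) -0.019 alt half-turn 31.4  shift units after turn [ 0.009 -0.007  0.608]
tilt fix units [-0.     0.002  0.   ]
```

View pics/s9.png

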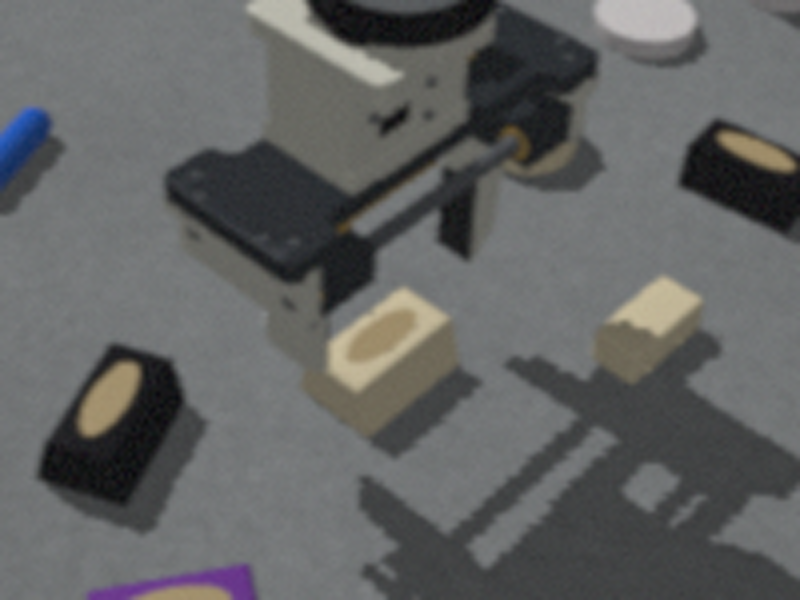

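Aligned over the bar; descend and grip.

Emit:
carry_out:
  commands:
    - [[0, 0, -0.02, 0, 0, 0.15, 1], [0, 0, 0, 0, 0, 0.15, 1], [0, 0, 0, 0, 0, 0.15, 1], [0, 0, 0, 0, 0, 0.1, 1], [0, 0, 0, 0, 0, 0.05, 1], [0, 0, 0, 0, 0, 0, 1], [0, 0, 0, 0, 0, 0, 1], [0, 0, 0, 0, 0, 0, 0.2], [0, 0, 0, 0, 0, 0, -1], [0, 0, 0, 0, 0, 0, -1], [0, 0, 0, 0, 0, 0, -1], [0, 0, 0, 0, 0, 0, -1]]

```text
time_s: 15.33
tcp_pos: [469.2, -234.3, 183.7]
tcp_rot: [1.573, 2.719, -0.0]
force: [0.1, 0.2, 1.2]
finger_gap: 64.2
```

Run:
```python
from h import *
plan(505.5,229.5,70.8,260)
e=arm.get_image("side")
cv2.imwrite("pics/s10.png",cv2.resize(e["image"][200:350,190:390,::-1],None,fx=4,fy=4,interpolation=cv2.INTER_CUBIC))
plan(505.5,229.5,70.8,260)
```

```text
t 15.3333 pos [ 469.2 -234.3  183.7] yaw 29.9 tilt 0.02 q [ 1.08  0.77 -0.86  1.99  0.84  0.78  0.24] gap 64.19551643486055 F [0.1 0.2 1.2]
turn z rows(units) -7.138 alt half-turn 24.28  shift units after turn [ 1.576  6.    -1.017]
tilt fix units [ 0.001  0.004 -0.   ]
t 15.3833 pos [ 469.2 -234.4  183.7] yaw 29.9 tilt 0.02 q [ 1.08  0.77 -0.86  1.99  0.84  0.78  0.24] gap 63.999796032182516 F [-0.4  0.6  2.1]
turn z rows(units) -7.138 alt half-turn 24.28  shift units after turn [ 1.576  6.    -1.018]
tilt fix units [ 0.001  0.004 -0.   ]
```

View pics/s10.png

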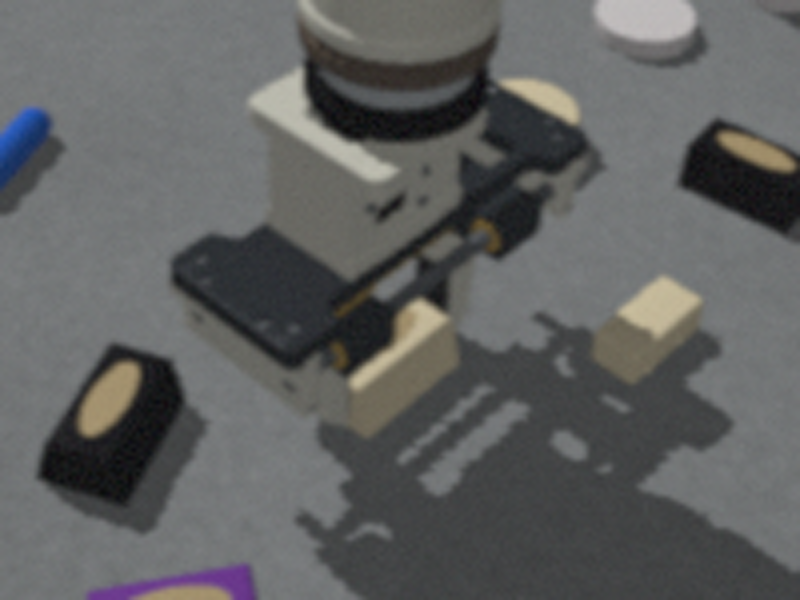

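Emit:
carry_out:
  commands:
    - [[0, 0, 0, 0, 0, -0.1, -1], [0, 0, 0, 0, 0, -0.3, -1], [0, 0, 0, 0, 0, -0.4, -1], [0, 0, -0.5, 0, 0, -0.4, -1], [0, 0, -0.83, 0, 0, -0.16, -1], [0, 0, -0.83, 0, 0, 0, -1], [0, 0, -0.83, 0, 0, 0, -1], [0, 0, -0.83, 0, 0, 0, -1], [0, 0, -0.83, 0, 0, 0, -1], [0, 0, -0.83, 0, 0, 0, -1], [0, 0, -0.83, 0, 0, 0, -1], [0, 0, -0.83, 0, 0, 0, -1]]

```text
time_s: 16.38
tcp_pos: [468.9, -234.2, 285.8]
tcp_rot: [-0.517, -3.099, 0.0]
force: [-0.3, 0.5, -0.1]
finger_gap: 64.2
```

Emit:
carry_out:
  commands:
    - [[0, 0, 0, 0.06, 0.2, 0, -1], [0, 0, 0, 0.1, 0.4, 0, -1], [0, 0, 0, 0.12, 0.45, 0, -1], [0, 0, 0, 0.12, 0.45, 0, -1], [0, 0, 0, 0.12, 0.45, 0, -1], [0, 0, 0, 0.12, 0.45, 0, -1], [0, 0, 0, 0.12, 0.45, 0, -1], [0, 0, 0, 0.12, 0.45, 0, -1], [0, 0, 0, 0.12, 0.45, 0, -1], [0, 0, 0, 0.12, 0.45, 0, -1], [0, 0, 0, 0.12, 0.45, 0, -1], [0, 0, 0, 0.1, 0.4, 0, -1]]

```text
time_s: 17.38
tcp_pos: [498.2, 158.8, 286.1]
tcp_rot: [0.522, 3.098, 0.001]
force: [1.8, 0.3, -0.0]
finger_gap: 63.7
```

Run:
```python
from h import *
plan(505.5,229.5,70.8,250)
```

```text
t 17.3833 pos [498.2 158.8 286.1] yaw 70.88 tilt 0.03 q [ 0.49  0.7  -1.13  1.95  0.76  1.    0.23] gap 63.68994040856199 F [ 1.8  0.3 -0. ]
turn z rows(units) 0.015 alt half-turn -31.4  shift units after turn [0.218 0.922 0.481]
tilt fix units [ 0.005  0.002 -0.   ]
```

Emit:
carry_out:
  commands:
    - [[0, 0, 0, 0.08, 0.32, 0.05, -1], [0, 0, 0, 0.07, 0.3, 0.1, -1], [0, 0, 0, 0.05, 0.2, 0.1, -1], [0, 0, 0, 0.02, 0.1, 0.1, -1], [0, 0, 0, 0, 0, 0.1, -1], [0, 0, 0, 0, 0, 0, -1], [0, 0, 0, 0, 0, 0, -1], [0, 0, 0, 0, 0, 0, -1], [0, 0, 0, 0, 0, 0, -1], [0, 0, 0, 0, 0, 0, -1], [0, 0, 0, 0, 0, 0, -1], [0, 0, 0, 0, 0, 0, -1]]

```text
time_s: 18.38
tcp_pos: [505.9, 226.8, 252.0]
tcp_rot: [0.524, 3.097, 0.0]
force: [-0.3, -0.3, -1.0]
finger_gap: 63.8
```

Run:
```python
from h import *
for i in range(12): e=arm.get_image("side")
plan(505.5,229.5,70.8,225.7)
cv2.imwrite("pics/s11.png",cv2.resize(e["image"][100:200,190:320,::-1],None,fx=6,fy=6,interpolation=cv2.INTER_CUBIC))
```

```text
t 18.9833 pos [505.7 227.2 251.7] yaw 70.82 tilt 0.01 q [ 0.3   0.78 -1.05  1.89  0.82  0.98  0.1 ] gap 63.52012585343299 F [-0.1 -0.2 -0.2]
turn z rows(units) 0.004 alt half-turn -31.41  shift units after turn [0.013 0.029 0.347]
tilt fix units [ 0.001 -0.002  0.   ]
```

View pics/s11.png

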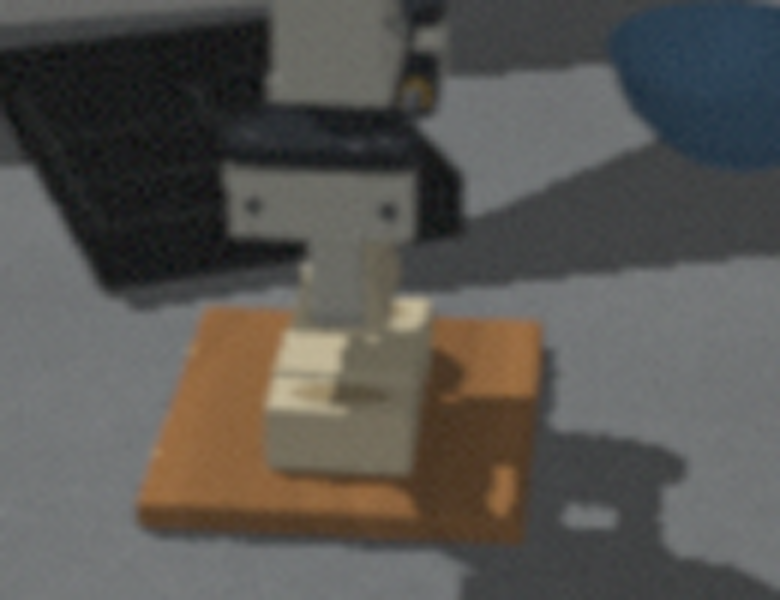

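Emit:
carry_out:
  commands:
    - [[0, 0, 0, 0.01, 0.02, 0.05, -1], [0, 0, 0, 0, 0, 0.08, -1], [0, 0, 0, 0, 0, 0.08, -1], [0, 0, 0, 0, 0, 0.06, -1], [0, 0, 0, 0, 0, 0.03, -1], [0, 0, 0, 0, 0, 0.02, -1], [0, 0, 0, 0, 0, 0, -1], [0, 0, 0, 0, 0, 0, -1], [0, 0, 0, 0, 0, 0, -1], [0, 0, 0, 0, 0, 0, -1]]

```text
time_s: 19.82
tcp_pos: [505.6, 228.8, 228.0]
tcp_rot: [0.523, 3.097, 0.001]
force: [0.7, -0.0, 0.6]
finger_gap: 63.7
```

Run:
```python
from h import *
plan(505.5,229.5,70.8,225.7)
```

```text
t 19.8167 pos [505.6 228.8 228. ] yaw 70.82 tilt 0.02 q [ 0.27  0.81 -1.02  1.9   0.86  0.95  0.08] gap 63.674190080689364 F [ 0.7 -0.   0.6]
turn z rows(units) 0.003 alt half-turn -31.41  shift units after turn [0.004 0.008 0.03 ]
tilt fix units [ 0.004  0.002 -0.   ]
```

Emit:
carry_out:
  commands:
    - [[0, 0, 0, 0, 0, 0.01, -1], [0, 0, 0, 0, 0, 0.01, -1], [0, 0, 0, 0, 0, 0.01, -1], [0, 0, 0, 0, 0, 0, -1], [0, 0, 0, 0, 0, 0, -1], [0, 0, 0, 0, 0, 0, -1]]

```text
time_s: 20.32
tcp_pos: [505.5, 228.8, 225.7]
tcp_rot: [0.523, 3.098, -0.0]
force: [-0.9, -0.6, 4.1]
finger_gap: 63.8
```

Run:
```python
from h import *
plan(505.5,229.5,70.8,225.7)
```

```text
t 20.3167 pos [505.5 228.8 225.7] yaw 70.82 tilt 0.01 q [ 0.27  0.81 -1.01  1.9   0.86  0.94  0.07] gap 63.806834837342926 F [-0.9 -0.6  4.1]
turn z rows(units) 0.003 alt half-turn -31.41  shift units after turn [ 0.003  0.009 -0.   ]
tilt fix units [-0.     0.001  0.   ]
```

Contact of about 4 N at the expected height; release and rise.

Emit:
carry_out:
  commands:
    - [[0, 0, 0, 0, 0, 0, 0.6], [0, 0, 0, 0, 0, 0, 0.8], [0, 0, 0, 0, 0, 0, 0.8], [0, 0, 0, 0, 0, 0, 0.8], [0, 0, 0, 0, 0, -0.1, 0.8], [0, 0, 0, 0, 0, -0.2, 0.8], [0, 0, 0, 0, 0, -0.3, 0.8], [0, 0, 0, 0, 0, -0.4, 0.8], [0, 0, 0, 0, -0.2, 0, 0.8], [0, 0, 0, 0, -0.4, 0, 0.8], [0, 0, 0, 0, -0.4, 0, 0.8], [0, 0, 0, 0, -0.4, 0, 0.8]]

```text
time_s: 21.32
tcp_pos: [470.5, 129.3, 301.9]
tcp_rot: [0.521, 3.097, 0.0]
force: [1.4, -0.5, -0.1]
finger_gap: 82.2
```

Emit:
carry_out:
  commands:
    - [[0, 0, 0, 0, -0.4, 0, 0.8], [0, 0, 0, 0, -0.4, 0, 0.8], [0, 0, 0, 0, -0.4, 0, 0.8], [0, 0, 0, 0, -0.4, 0, 0.8], [0, 0, 0, 0, -0.4, 0, 0.8], [0, 0, 0, 0, -0.3, 0, 0.8], [0, 0, 0, 0, -0.2, 0, 0.8], [0, 0, 0, 0, 0, 0, 0.8], [0, 0, 0, 0, 0, 0, 0.8]]

```text
time_s: 22.07
tcp_pos: [409.5, -48.0, 301.3]
tcp_rot: [0.527, 3.096, -0.001]
force: [-0.5, 1.0, -0.5]
finger_gap: 82.4
```

Run:
```python
from h import *
e=arm.get_image("side");d=arm.get_image("top")
plan(505.5,229.5,70.8)
cv2.imwrite("pics/s12.png",cv2.resize(e["image"][110:200,200:320,::-1],None,fx=6,fy=6,interpolation=cv2.INTER_CUBIC))
cv2.imwrite("pics/t12.png",cv2.resize(d["image"][170:270,120:250,::-1],None,fx=6,fy=6,interpolation=cv2.INTER_CUBIC))
```

```text
t 22.1667 pos [409.9 -46.6 301.2] yaw 70.87 tilt 0.08 q [ 1.14  0.56 -1.32  2.19  0.69  0.92  0.64] gap 82.48367024043651 F [ 0.5 -0.2  0.7]
turn z rows(units) 0.012 alt half-turn -31.4  shift units after turn [7.000e-03 3.896e+00 2.000e-03]
tilt fix units [ 0.006  0.013 -0.   ]
```

View pics/s12.png

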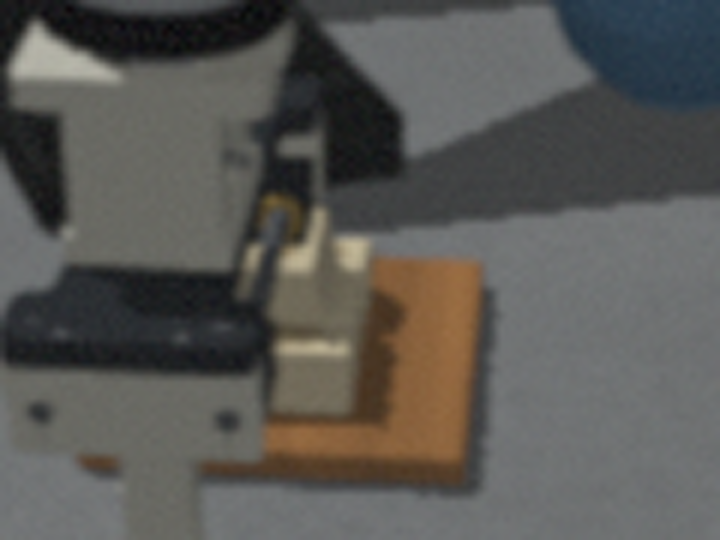

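View pics/t12.png

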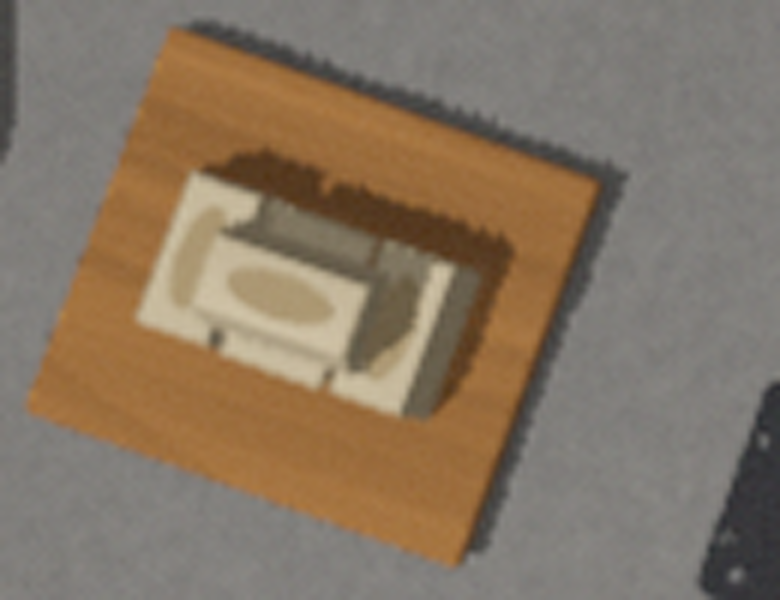

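Run:
```python
from h import *
d=arm.get_image("top");im=cv2.imread("pics/t12.png");h=cv2.cvtColor(im,cv2.COLOR_BGR2HSV).astype(int)
m=(h[...,1]>72)&(h[...,2]>140)&(h[...,1]<115);m[:255]=0;m[335:]=0;m[:,:222]=0;m[:,340:]=0
k=big(m);(x,y),ax,a=cv2.fitEllipse(k);t=np.radians(a+90)
f=lambda x,y:ray(d,(x+.5)/6-.5+120,(y+.5)/6-.5+170,70)
p=f(x,y);q=f(x+50*np.cos(t),y+50*np.sin(t));print(p[:2],ax,np.degrees(np.arctan2(*(q-p)[1::-1])))
```

```text
[504.00698309 228.78500188] (41.31780242919922, 105.66646575927734) 71.56843958006424
```

```bash
python3 -c "
from station import arm
print(arm.job_done())"
```

```text
the job is handed in; nothing more can be done
None
```

The upside-down bar is in the gap on the board, and the other tapered bar lies crosswise on top of the layer. I handed the job in at about 22 s of the 48 s allowed, with the gripper open and well clear.

- **Middle bar:** I took it by its ends and lowered it in. It touched down with about 5.5 N at the expected height. The top camera then put it about 1.4 mm off midway between its neighbours, with its ends about 1 mm from level with theirs.
- **Row bars:** Before the second bar was placed, the two bars on the board measured within about 0.5 mm of where they started. After that I checked them only by eye in the last top view.
- **Top bar:** It was set down with about 4 N at the expected height. It measured about 2 mm from the centre of the layer and within about 1° of square to it, oval face up.

- **Camera disagreement:** The two cameras disagreed by about 3.5 mm on where the gap was. I aimed between them and checked with pictures during the insertion.
- **Arm sway:** The arm swayed a few millimetres after quick moves, so I let it settle before lowering each bar.
- **Last side view:** The gripper partly hid the stack, so the final top bar check rests mainly on the top camera.

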